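Swing a tube rack a quarter turn on its pivot pin and clamp it

TASK

The tube rack stands on the metal deck plate with its forked corner on the small pivot pin. Push its far corner round so the rack slides a quarter turn, counter-clockwise seen from above, until it stands square with the plate with its side against the back stop, keeping the forked corner on the pin and the rack flat on the plate. Then turn the black collar on the barrel clockwise all the way to its stop, so that its arm lies along the rack and keeps it there, and leave the other glassware and jars where they are.

Things in the scene. Friction and masses are not known exactly. Their poses are not given: they have to be found in the camera images.
- deck: Fixed bare aluminium plate on the bench, 290 x 380 mm, 8 mm thick (top at z = 8 mm), spanning x -250..40, y -205..175 mm in its own axes (z up). Origin: on the bench directly under the pivot pin. The back stop (stop) and the barrel (barrel, at x -142, y -150 mm) are fixed to it.
- rack: Loose white and grey tube rack, 127 x 86 x 42 mm, capped tubes in it up to 58 mm above its underside, about 0.45 kg. Origin: underside, on the pivot pin's axis when seated. In its axes its box spans x 8..135, y 8..94 mm, z up; the fork is at the (8, 8) corner. Its yaw relative to the deck starts at 1.47 to 1.74 rad and must become pi (box then over deck x -135..-8, y -94..-8 mm).
- far_corner (a point): The rack's bottom corner diagonally opposite the fork, at (135, 94, 0) mm in the rack's axes.
- pin (a point): Foot of the steel pivot pin (10 mm diameter, 24 mm tall) on the plate's top. The rack's fork, a grey lug 12 mm high with a slot 12 mm wide, straddles it and is open diagonally away from the rack: the corner stays on the pin if pushed sideways or towards the pin, and slips off if the rack is drawn away from it.
- stop (a point): Back stop: dark steel block, 55 mm wide along deck y, 34 mm high above the plate. The point is the middle of its working face at the plate's top, at deck (-7.5, -70) mm; the face looks to deck -x. The rack's x = 8 mm face comes to rest against it.
- barrel (a point): Axis of the fixed upright steel barrel at the plate's top; 30 mm diameter, 48 mm tall. Round it sits the black knurled collar, 44 mm diameter, 18 to 40 mm above the plate, with one straight radial arm, 10 mm wide, 22 to 36 mm above the plate (free space beneath), reaching 95 mm from the axis.
- collar_tip (a point): Middle of the end of the collar's arm, 95 mm from the barrel axis, 29 mm above the plate.
- collar (a joint): Collar angle in rad: 0 wide open, growing clockwise seen from above, 1.8 at the stop. At value q the arm points pi/2 + 1.8 - q from the deck's x axis; at the stop along deck +y, over a black line on the plate, 2 mm clear of the finished rack (it runs into an unfinished one). Stiff (0.15 N m friction, 2 N at the arm), stays where left; starts at 0 to 0.5.
- beaker: Bystander: glass beaker, 76 mm diameter, 95 mm high; origin under its centre.
- reagent: Bystander: brown bottle, 64 mm diameter, 130 mm high; origin under its centre.
- jar: Bystander: small jar, 48 mm diameter, 60 mm high; origin under its centre.
Not all that is in view belongs to the job. Of the things like the rack, leave any that is green or turquoise; of the rest the smaller one is meant.

How it is judged (in metres and radians):
On the way, in this order (a step that is already met when the one before it is completed fails the run):
1. the rack has been pushed round, square with the plate (within about 6 degrees), its fork on the pin (angle between the x axis of rack and the x axis of deck, either way round below 0.1 rad and y of far_corner in the frame of deck below -0.05 m and horizontal distance between rack and pin below 0.008 m), for 0.1 s.
2. then the collar has been turned to its stop (value of joint collar above 1.72 rad), for 0.1 s.
At the end, for the whole second after the job is handed in: The rack stands flat and still on the plate, turned a quarter turn against the back stop: square with the plate within 0.06 rad (3.4 degrees), its fork on the pin within 6 mm; the collar is within 0.08 rad of its stop (joint above 1.72) with its arm along the rack (angle between the x axis of rack and the x axis of deck, either way round below 0.06 rad and y of far_corner in the frame of deck below -0.05 m and horizontal distance between rack and pin below 0.006 m and angle between rack's own z axis and vertical below 0.05 rad and z of rack in the frame of deck below 0.012 m and value of joint collar above 1.72 rad and linear speed of rack below 0.01 m/s); the robot touches nothing.
It fails at once if the rack's forked corner leaves the pivot pin (more than 15 mm off) (horizontal distance between rack and pin above 0.015 m).
It fails at once if the rack is lifted off the plate or tipped (z of rack in the frame of deck above 0.02 m or angle between rack's own z axis and vertical above 0.2 rad).
It fails at once if the beaker, bottle or jar is pushed more than 30 mm away or knocked over (distance of any of beaker, reagent, jar from where it was at the start of the episode above 0.03 m or angle between any of beaker, reagent, jar's own z axis and vertical above 0.5 rad).
It also fails if it takes over 58 s, if anything falls off the work surface, if the arm or the gripper's body presses on something with over 40 N, if the wrist force passes 120 N, or if a joint passes its speed limit or range.

ROBOT

A 6-joint arm with a two-finger parallel gripper is mounted at the origin on the work surface. World frame = base frame: x ahead of the robot, y to its left, z up, the work surface at z = 0. Lengths are in mm, angles in degrees, forces in N, time in s.
With the tool pointing down it reaches from about 350 to 850 mm from the base axis. Payload 8.1 kg.
Tool frame: the origin (TCP) lies at the very end of the fingers, on their centre line; the grasp point (between the pads) lies 19 mm behind it; z points along the fingers, y is the direction in which the jaws open and shut (so a half turn about z gives the same grasp; the last joint's range is limited). The gripper opens to 85 mm and grips with 20 to 120 N. Pads are 22 mm wide; open, the fingers measure 114 mm over their backs; the gripper's body (76 mm by 85 mm) begins 54 mm behind the grasp point. The pads swing forward as they close: fully open they stand 13 mm farther back than shut.
Start: joints at [62.372, 7.471, 85.268, -0, 87.261, -4.893], TCP at [231.861, 553.395, 231.292] pointing down, gripper open.
Joint ranges: [-169.43, 169.43], [-51.17, 129.36], [1.28, 143.12], [-76.62, 256.62], [0, 156.53], [-152.29, 152.29]. Speed limits (degrees/s): [136.94, 136.94, 159.86, 180, 180, 180].

INTERFACE

Orientations are given as [roll, pitch, yaw] about the fixed x, y, z axes, in that order (R = Rz(yaw) Ry(pitch) Rx(roll)).
In Python, from bench import r, eyes gives the robot as it stands. The module is installed in compiled form; this text tells all that it offers.
- The arm moves only by the tool play_rows, never from a script. Its argument "deltas" is a list of rows, each a list of 3 entries, a list of its own where there are three numbers: the shift along the tool's x, y, z in m, then the turn, a rotation vector about the tool's x, y, z in rad, then the closure, from 0 (fully open) to 1 (shut). A call has 1 to 8 rows; each row shifts and turns the pose as measured when the row begins, along the tool's axes as they then stand; what a row does not reach is not made up. A row lasts 1/8 s, in which the tool goes at most 62.5 mm and 10.7 degrees, less where a joint would pass 70% of its speed; a pose out of reach is approached as far as the arm can. A call with a gripper value outside its range is refused whole. The fingers move at their own pace and stop on an object; "force" is the grip in N (left out, the last holds). Time passes only in rows, so rows that do not move let the fingers close. It gives the time, the measured TCP pose, the force and the opening at its end, in the units of the state.
- r.sense(): the state, without advancing time (a new reading comes with each control period).
- eyes.snapshot(name): name is "scene" or "top" or "wrist"; returns the picture (480x640x3 uint8, red, green, blue); there is no depth.
- eyes.get_calibration(name): a dict with "mtx" (3x3 intrinsics, pixels), "D" ([k1, k2, p1, p2, k3] as OpenCV has them; the pictures are not rectified), "R" (3x3) and "t" (3): a world point X has camera coordinates R X + t; the wrist camera has in their place "T_tool_cam" (4x4, takes a point from camera to tool coordinates, whose origin is the TCP and whose axes are the flange's). Camera axes: x right, y down, z forward; pixel columns grow to the right and rows downward; lengths in mm; the calibration is good to about 2 mm. A picture is of the moment at which its call begins: read the wrist's pose just before it. get_calibration takes no time and is no camera call.
- r.hand_in(): hands the job in, once; it reports no verdict.
The state is a dict: "time": time; "joint_pos": joint angles; "qd": joint speeds; "joint_efforts": joint torques, N m; "tool_pos": TCP position; "tcp_rot": TCP orientation; "ft_force": force on the tool from outside, world axes, zero at the start; "wrist_torque": the same for the moment, N m; "finger_gap": finger opening in mm.
Only numpy, scipy, OpenCV 4.12 (cv2) and the standard library are available. Lean on these libraries where they do the work, as an engineer would, in place of code of your own. Each camera call takes 0.05 s, during which the arm holds its last target. There are 200 camera calls.

## Working session

There is one attempt and no reset: what is moved stays moved. The work goes in short steps, Python scripts to look and compute and a tool call to move; the robot and the scene stay as the last step left them, time stands still between calls to the robot, and variables do not carry over. Pictures are saved under pics/ and viewed, about 8 in all and at most 12, crops included, and the job is handed in when it is done.

Besides the shell and the picture viewer there is one more tool, called after "Emit:" as name([rows], argument=value, ...), one row to a line, values as JSON. play_rows: Moves the arm, as the interface text tells. Its arguments: {"type":"object","properties":{"deltas":{"type":"array"},"force":{"type":"number"}},"required":["deltas"]}

```bash
mkdir -p pics; cat > h.py <<'E'
import numpy as np, cv2, sys
from bench import r, eyes
from scipy.spatial.transform import Rotation as Ro
def snap(n,f=None):
    im=eyes.snapshot(n)
    if f: cv2.imwrite('pics/'+f,im[:,:,::-1])
    return im
def cam(n,st=None):
    c=eyes.get_calibration(n); K=np.array(c['mtx'],float);D=np.array(c['D'],float)
    if n=='wrist':
        T=np.eye(4);T[:3,:3]=Ro.from_euler('xyz',st['tcp_rot'],degrees=True).as_matrix();T[:3,3]=st['tool_pos']
        M=np.linalg.inv(T@np.array(c['T_tool_cam'])); return K,D,M[:3,:3],M[:3,3]
    return K,D,np.array(c['R'],float),np.array(c['t'],float).ravel()
def onplane(C,px,z):
    K,D,R,t=C
    u=cv2.undistortPoints(np.array(px,float).reshape(-1,1,2),K,D).reshape(-1,2)
    d=np.c_[u,np.ones(len(u))]@R; o=-R.T@t
    return o+d*((z-o[2])/d[:,2])[:,None]
def proj(C,P):
    K,D,R,t=C
    return cv2.projectPoints(np.array(P,float).reshape(-1,3),cv2.Rodrigues(R)[0],t,K,D)[0].reshape(-1,2)
E
python3 - <<'E'
from h import *
s=r.sense();print(s['tool_pos'],s['tcp_rot'],s['time'],s['finger_gap'])
snap('top','top0.png');snap('scene','sc0.png')
for n in('top','scene'):
    C=cam(n);print(n,-C[2].T@C[3],C[0][0,0])
print(eyes.get_calibration('wrist')['T_tool_cam'])
E
```

```text
[231.59578787 552.89512923 230.22711535] [-1.79893479e+02 -9.53747236e-03  1.57265329e+02] 0.0 85.56212087870635
top [ 401.49099896  -45.05778766 1515.41735287] 585.9799899407733
scene [1407.58868262  247.45686588  925.92658293] 489.1021625835396
[[ 1.26482107e-03 -9.59071859e-01 -2.83159972e-01  7.19634225e+01]
 [ 9.99999125e-01  1.10341243e-03  7.29510434e-04 -7.48748542e-01]
 [-3.87210695e-04 -2.83160647e-01  9.59072415e-01 -1.43587490e+02]
 [ 0.00000000e+00  0.00000000e+00  0.00000000e+00  1.00000000e+00]]
```

View pics/top0.png

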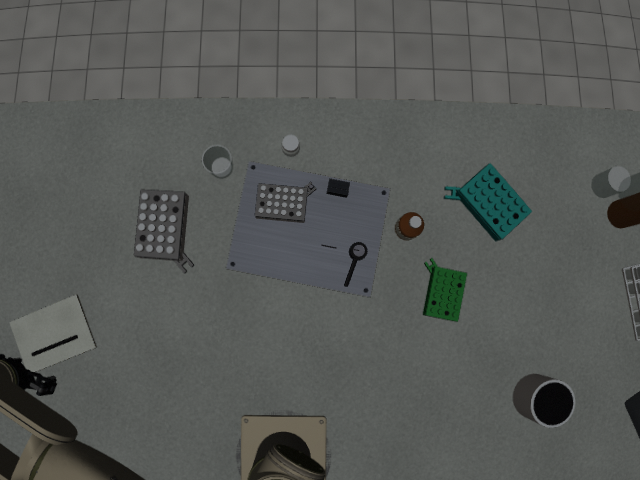

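View pics/sc0.png

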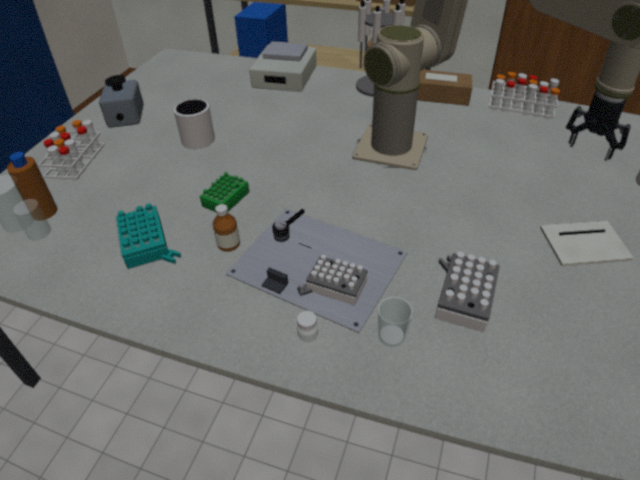

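The top view shows the plate with bolts near (253,167), (384,192), (233,264) and (366,290). The pin and fork are near (312,187), the stop at (339,187), and the barrel at (358,250) with its arm pointing to (347,285).

Rack candidates:
- **Green (446,292) and turquoise (494,202):** excluded by colour.
- **White (160,225):** the larger of the two white ones, and off the plate.
- **White (282,202):** the smaller one, with its fork on the pin. This is the one meant.

Next I'll measure the plate and confirm the rack in a crop.

```bash
python3 - <<'E'
from h import *
im=cv2.imread('pics/top0.png');C=cam('top')
b=im.astype(int); m=((b[:,:,0]-b[:,:,2])>8).astype(np.uint8)
m[:, :200]=0;m[:,400:]=0;m[:150]=0;m[310:]=0
m=cv2.morphologyEx(m,cv2.MORPH_OPEN,np.ones((3,3)))
c=max(cv2.findContours(m,0,1)[0],key=cv2.contourArea)
h=cv2.convexHull(c)
P=onplane(C,h.reshape(-1,2),8)[:,:2]
R=cv2.minAreaRect(P.astype(np.float32));print(R)
for k,v in dict(pin=(312,187),stop=(339,184)).items():print(k,onplane(C,[v],20))
b1=onplane(C,[(253,167),(384,192),(366,290),(233,264)],8);print(b1.round(),b1.mean(0))
cr=cv2.resize(im[145:300,215:430],None,fx=3.6,fy=3.6,interpolation=cv2.INTER_CUBIC);cv2.imwrite('pics/c0.png',np.clip(cr*1.6,0,255).astype(np.uint8))
E
```

```text
((591.8531494140625, -57.278961181640625), (376.04742431640625, 286.2757568359375), 79.3077163696289)
pin [[697.0012582  -65.45214065  20.        ]]
stop [[ 705.65356619 -135.63784809   20.        ]]
[[ 752.   90.    8.]
 [ 688. -255.    8.]
 [ 432. -206.    8.]
 [ 496.  137.    8.]] [591.88123704 -58.50464389   8.        ]
```

View pics/c0.png

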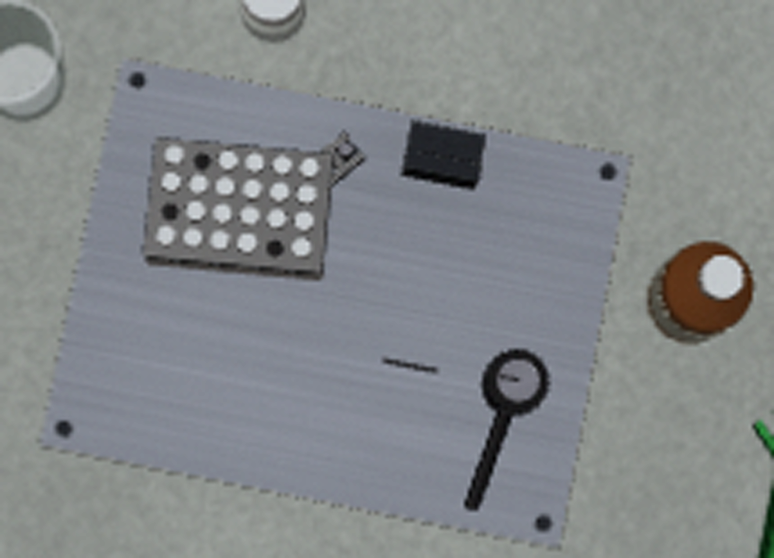

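The crop confirms it: a small white and grey rack with its fork on the pin. The top far corner is near crop (148,258), and the arm points roughly towards deck -x. Now I'll compute the start and end contact poses.

```bash
cat >> h.py <<'E'
yaw=np.radians(-10.7);RD=np.array([[np.cos(yaw),-np.sin(yaw)],[np.sin(yaw),np.cos(yaw)]]);PIN=np.array([697.9,-62.8])
def w(p): return PIN+np.atleast_2d(p)@RD.T
def d(p): return (np.atleast_2d(p)[:,:2]-PIN)@RD
E
python3 - <<'E'
from h import *
C=cam('top');f=lambda L:[(215+(a-1.3)/3.6,145+(b-1.3)/3.6) for a,b in L]
P=onplane(C,f([(157,138),(332,150),(325,268),(148,258)]),50);print('rack deck',d(P).round(1))
D=d(P)
for a,b in((1,0),(2,3)): v=D[a]-D[b];print(np.linalg.norm(v),np.arctan2(*(-v)[::-1]))
for a,b in((0,3),(1,2)): v=D[b]-D[a];print(np.linalg.norm(v),np.arctan2(v[1],v[0])-np.pi/2)
B=d(onplane(C,f([(516,380)]),50))[0];T=d(onplane(C,f([(473,508)]),44))[0];v=T-B;print('barrel',B,'tip',T,np.linalg.norm(v),'q',np.pi/2+1.8-np.arctan2(v[1],v[0])%(2*np.pi))
print('line',d(onplane(C,f([(383,360),(437,371)]),8)))
for n,p,z in(('bottle',(700,285),130),('beaker',(25,50),95)):print(n,d(onplane(C,f([p]),z)))
E
```

```text
rack deck [[ -22.5  133. ]
 [  -7.1    9.7]
 [ -90.7   -1.8]
 [-107.9  121.6]]
124.27039750759484 1.6956115641453013
124.58956770005808 1.709109762820383
86.09757895613309 -4.579662555753066
84.41899384291742 -4.575858728288123
barrel [-142.19816268 -147.93072561] tip [-235.3613586  -135.51406235] 93.9869916656875 q 0.36170145884763016
line [[-142.18889821  -54.54231271]
 [-142.4542291   -94.10495614]]
bottle [[ -64.28233614 -251.24758602]]
beaker [[ 12.5090188  230.75144396]]
```

The checks agree with the given sizes:
- Rack corners measure 124 × 85 mm and the rack yaw is 1.70.
- The barrel comes out within about 2 mm, and the black line lies at x = -142.
- The collar starts at q ≈ 0.36.

I'll push the x=135 face near the far corner with the gripper shut, so the force also points towards the pin, and turn the tool with the rack.

```bash
cat >> h.py <<'E'
def rackpt(p,th):
    c,s=np.cos(th),np.sin(th); return w(np.array([[c,-s],[s,c]])@np.array(p,float))[0]
def plan(xy,z,yawdeg,n):
    s=r.sense();p0=np.array(s['tool_pos']);R0=Ro.from_euler('xyz',s['tcp_rot'],degrees=True);R1=Ro.from_euler('xyz',[180,0,yawdeg],degrees=True)
    rv=(R0.inv()*R1).as_rotvec();p1=np.array([*xy,z]);Rk=[R0*Ro.from_rotvec(rv*k/n) for k in range(n)]
    print('at',p0.round(1),np.round(s['tcp_rot'],1),'->',p1.round(1),yawdeg)
    for k in range(n): print(np.round(Rk[k].inv().apply((p1-p0)/n)/1000,4).tolist(),np.round(rv/n,3).tolist())
E
python3 - <<'E'
from h import *
plan(rackpt((175,80),1.704),150,86.9,12)
print(rackpt((146,80),1.704),rackpt((146,80),np.pi))
E
```

```text
at [231.6 552.9 230.3] [-179.9   -0.   157.3] -> [627.4 116.2 150. ] 86.9
[-0.0445, -0.0208, 0.0067] [-0.0, 0.0, 0.102]
[-0.0464, -0.0162, 0.0067] [-0.0, 0.0, 0.102]
[-0.0478, -0.0113, 0.0067] [-0.0, 0.0, 0.102]
[-0.0487, -0.0064, 0.0067] [-0.0, 0.0, 0.102]
[-0.0491, -0.0014, 0.0067] [-0.0, 0.0, 0.102]
[-0.049, 0.0036, 0.0067] [-0.0, 0.0, 0.102]
[-0.0483, 0.0086, 0.0067] [-0.0, 0.0, 0.102]
[-0.0472, 0.0135, 0.0067] [-0.0, 0.0, 0.102]
[-0.0456, 0.0183, 0.0067] [-0.0, 0.0, 0.102]
[-0.0435, 0.0228, 0.0067] [-0.0, 0.0, 0.102]
[-0.0409, 0.0271, 0.0067] [-0.0, 0.0, 0.102]
[-0.0379, 0.0312, 0.0067] [-0.0, 0.0, 0.102]
[625.82872386  87.2724197 ] [ 539.58520247 -114.30169788]
```

Emit:
play_rows([
  [[-0.0445,-0.021,0.004],[0,0,0.102],1],
  [[-0.0465,-0.016,0.004],[0,0,0.102],1],
  [[-0.048,-0.011,0.004],[0,0,0.102],1],
  [[-0.0485,-0.006,0.004],[0,0,0.102],1],
  [[-0.049,-0.001,0.004],[0,0,0.102],1],
  [[-0.049,0.004,0.004],[0,0,0.102],1],
  [[-0.048,0.009,0.004],[0,0,0.102],1],
  [[-0.047,0.0135,0.004],[0,0,0.102],1],
])

```text
time: 1.1
tool_pos: [497.8, 254.1, 193.8]
tcp_rot: [-179.7, 0.1, 109.4]
ft_force: [0.4, 1.0, 0.1]
finger_gap: -0.0
```

```bash
python3 - <<'E'
from h import *
plan(rackpt((175,80),1.704),150,86.9,6)
E
```

```text
at [497.8 254.1 193.8] [-1.797e+02  1.000e-01  1.094e+02] -> [627.4 116.2 150. ] 86.9
[-0.0288, 0.0128, 0.0073] [-0.001, 0.001, 0.066]
[-0.0279, 0.0146, 0.0073] [-0.001, 0.001, 0.066]
[-0.0269, 0.0164, 0.0073] [-0.001, 0.001, 0.066]
[-0.0258, 0.0181, 0.0073] [-0.001, 0.001, 0.066]
[-0.0246, 0.0198, 0.0073] [-0.001, 0.001, 0.066]
[-0.0232, 0.0213, 0.0073] [-0.001, 0.001, 0.066]
```

Emit:
play_rows([
  [[-0.029,0.013,0.007],[0,0,0.066],1],
  [[-0.028,0.0145,0.007],[0,0,0.066],1],
  [[-0.027,0.0165,0.007],[0,0,0.066],1],
  [[-0.026,0.018,0.007],[0,0,0.066],1],
  [[-0.0245,0.02,0.007],[0,0,0.066],1],
  [[-0.023,0.021,0.007],[0,0,0.066],1],
  [[0,0,0],[0,0,0],1],
])

```text
time: 1.98
tool_pos: [629.1, 105.6, 145.6]
tcp_rot: [-179.3, 0.4, 85.6]
ft_force: [-0.0, 0.5, 0.1]
finger_gap: 0.2
```

```bash
python3 - <<'E'
from h import *
s=r.sense();im=snap('wrist','w1.png');C=cam('wrist',s)
plan(rackpt((175,80),1.704),22,86.9,6)
q=[np.r_[rackpt(p,1.704),50] for p in((8,8),(135,8),(135,94),(8,94))]
print(proj(C,q).round())
E
```

```text
at [628.7 106.6 145.9] [-179.3    0.3   85.7] -> [627.4 116.2  22. ] 86.9
[0.0017, -0.0001, 0.0206] [-0.002, 0.001, -0.004]
[0.0017, -0.0001, 0.0206] [-0.002, 0.001, -0.004]
[0.0017, -0.0002, 0.0206] [-0.002, 0.001, -0.004]
[0.0016, -0.0002, 0.0206] [-0.002, 0.001, -0.004]
[0.0016, -0.0002, 0.0206] [-0.002, 0.001, -0.004]
[0.0016, -0.0003, 0.0206] [-0.002, 0.001, -0.004]
[[403. 405.]
 [412. 272.]
 [301. 274.]
 [306. 406.]]
```

View pics/w1.png

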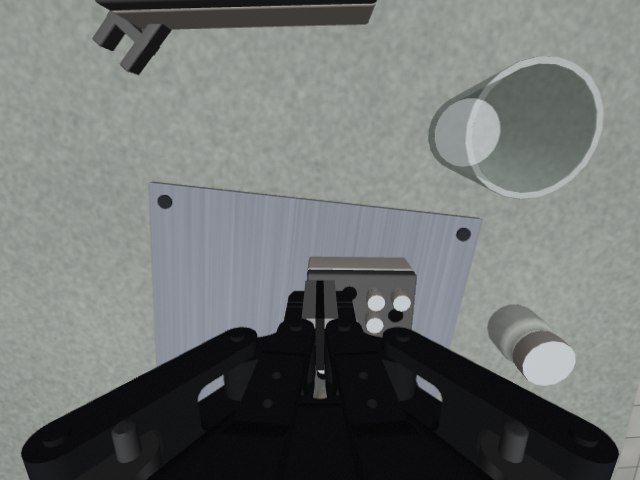

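The wrist view shows the rack's x=135 face between (309,271) and (414,274). Prediction was (301..412, 273), so the model holds to about 5 mm. The beaker and jar are clear on the right. Descending beside the face.

Emit:
play_rows([
  [[0.01,0,0.005],[0.008,0,-0.02],1],
  [[0,0,0.025],[0.004,0,0],1],
  [[0,0,0.025],[0,0.003,0],1],
  [[0,0,0.025],[0,0,0],1],
  [[0,0,0.025],[0,0,0],1],
  [[0,0,0.014],[0,0,0],1],
  [[0,0,0],[0,0,0],1],
])

```text
time: 2.9
tool_pos: [623.7, 127.3, 24.3]
tcp_rot: [-178.6, -0.0, 87.9]
ft_force: [-0.2, -0.9, -0.3]
finger_gap: -0.1
```

```bash
python3 - <<'E'
from h import *
plan(rackpt((147,80),1.704),20,86.9,3)
E
```

```text
at [623.7 127.3  24.3] [-178.6   -0.    87.9] -> [625.9  88.3  20. ] 86.9
[-0.013, 0.0012, 0.0014] [-0.008, -0.0, 0.006]
[-0.013, 0.0013, 0.0014] [-0.008, -0.0, 0.006]
[-0.013, 0.0014, 0.0014] [-0.008, -0.0, 0.006]
```

Emit:
play_rows([
  [[-0.013,0.001,0.001],[-0.012,0,0.006],1],
  [[-0.013,0.001,0.001],[-0.012,0,0.006],1],
  [[-0.009,0.001,0.001],[0,0,0.006],1],
  [[0,0,0],[0,0,0],1],
])

```text
time: 3.4
tool_pos: [627.8, 89.5, 24.9]
tcp_rot: [179.6, -0.0, 86.8]
ft_force: [-0.1, -0.2, -0.8]
finger_gap: 0.1
```

```bash
cat >> h.py <<'E'
def tip():
    s=r.sense();a=np.radians(s['tcp_rot'][2])-yaw;q=d(s['tool_pos'])[0];c,sn=np.cos(a),np.sin(a)
    print('t',s['time'],'pos',np.round(s['tool_pos'],1),np.round(s['tcp_rot'],1),'F',np.round(s['ft_force'],1),'deck',q.round(1),'tool-yaw-in-deck',a.round(3),'rackframe',(np.array([[c,sn],[-sn,c]])@q).round(1))
E
python3 - <<'E'
from h import *
tip()
E
```

```text
t 3.4 pos [627.8  89.5  24.9] [179.6  -0.   86.8] F [-0.1 -0.2 -0.8] deck [-97.2 136.6] tool-yaw-in-deck 1.701 rackframe [148.1  78.6]
```

Emit:
play_rows([
  [[-0.0065,-0.0085,0.001],[0,0,-0.06],1],
  [[-0.005,-0.0085,0.001],[0,0,-0.06],1],
  [[-0.005,-0.0085,0.001],[0,0,-0.06],1],
  [[-0.005,-0.0085,0],[0,0,-0.06],1],
  [[-0.005,-0.0085,0],[0,0,-0.06],1],
  [[-0.005,-0.0085,0],[0,0,-0.06],1],
])

```text
time: 4.15
tool_pos: [582.4, 58.2, 25.4]
tcp_rot: [179.1, -0.3, 108.0]
ft_force: [-0.6, 2.4, 0.7]
finger_gap: -0.0
```

```bash
python3 - <<'E'
from h import *
tip()
im=snap('top');cr=cv2.resize(im[145:300,215:430,::-1],None,fx=3.6,fy=3.6,interpolation=cv2.INTER_CUBIC);cv2.imwrite('pics/c1.png',np.clip(cr*1.6,0,255).astype(np.uint8))
E
```

```text
t 4.15 pos [582.4  58.2  25.4] [179.1  -0.3 108. ] F [-0.6  2.4  0.7] deck [-136.    97.5] tool-yaw-in-deck 2.072 rackframe [150.8  72.4]
```

View pics/c1.png

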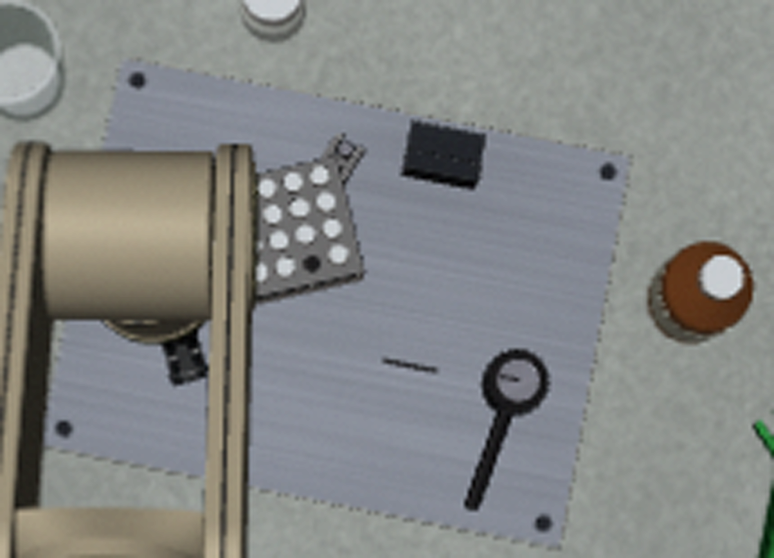

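The rack has turned by about 15° to yaw ≈ 1.96, with the fork still on the pin at crop (345,148). The tool leads the rack by about 0.1 rad and has crept towards the corner (rack y ≈ 88). I'll back off a little, shift inward and realign before going on.

Emit:
play_rows([
  [[0.008,0,0.002],[0,0,0.05],1],
  [[0.002,0.008,0.002],[0,0,0.05],1],
  [[0,0.006,0],[0,0,0],1],
  [[0,0,0],[0.015,0,0],1],
])

```text
time: 4.7
tool_pos: [593.7, 70.5, 22.8]
tcp_rot: [179.9, -0.4, 102.1]
ft_force: [-0.6, 0.2, -0.5]
finger_gap: -0.2
```

```bash
python3 - <<'E'
from h import *
tip()
for th in(1.93,1.96,2.0):
  c,s=np.cos(th),np.sin(th);print(th,np.array([[c,s],[-s,c]])@d(r.sense()['tool_pos'])[0])
E
```

```text
t 4.7 pos [593.7  70.5  22.8] [179.9  -0.4 102.1] F [-0.6  0.2 -0.5] deck [-127.1  111.6] tool-yaw-in-deck 1.969 rackframe [152.2  73.9]
1.93 [149.19490122  79.78610158]
1.96 [151.52099257  75.27502484]
2.0 [154.40999006  69.15558924]
```

Emit:
play_rows([
  [[-0.005,0,0],[0,0,0],1],
  [[-0.004,-0.004,0],[0,0,-0.03],1],
  [[-0.0048,-0.009,0],[0,0,-0.055],1],
  [[-0.0048,-0.009,0],[0,0,-0.058],1],
  [[-0.0048,-0.009,0],[0,0,-0.058],1],
  [[-0.0048,-0.009,0],[0,0,-0.058],1],
  [[-0.0048,-0.009,0],[0,0,-0.058],1],
  [[-0.0048,-0.009,0],[0,0,-0.058],1],
])

```text
time: 5.7
tool_pos: [552.8, 12.5, 23.0]
tcp_rot: [179.7, -0.4, 124.5]
ft_force: [0.4, 1.9, 0.4]
finger_gap: -0.2
```

```bash
python3 - <<'E'
from h import *
tip()
im=snap('top');cr=cv2.resize(im[145:300,215:430,::-1],None,fx=3.6,fy=3.6,interpolation=cv2.INTER_CUBIC);cv2.imwrite('pics/c2.png',np.clip(cr*1.6,0,255).astype(np.uint8))
E
```

```text
t 5.7 pos [552.8  12.5  23. ] [179.7  -0.4 124.5] F [0.4 1.9 0.4] deck [-156.5   47.1] tool-yaw-in-deck 2.359 rackframe [144.2  76.9]
```

View pics/c2.png

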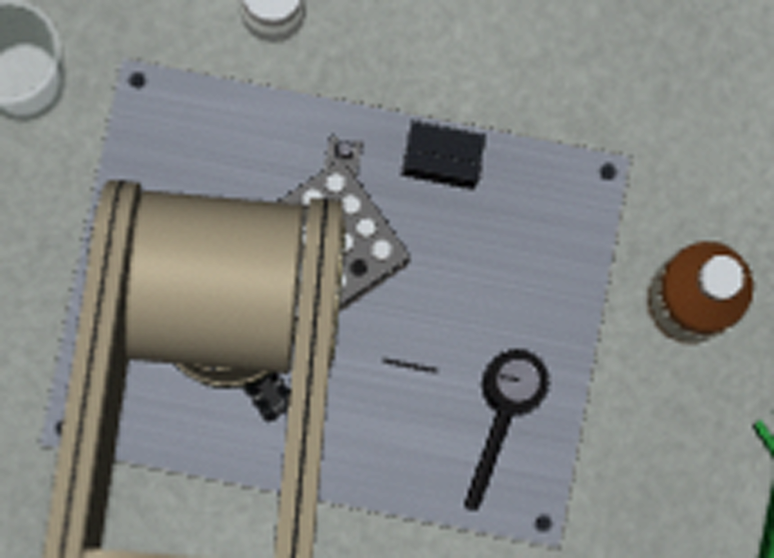

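Rack yaw is now about 2.37, which matches the tool (2.36). The contact sits at rack (144,77) and the fork is on the pin. Continuing the arc.

Emit:
play_rows([
  [[-0.0048,-0.0088,0],[0,0,-0.058],1],
  [[-0.0048,-0.0088,0],[0,0,-0.058],1],
  [[-0.0048,-0.0088,0],[0,0,-0.058],1],
  [[-0.0048,-0.0088,0],[0,0,-0.058],1],
  [[-0.0048,-0.0088,0],[0,0,-0.058],1],
  [[-0.0048,-0.0088,0],[0,0,-0.058],1],
  [[-0.0048,-0.0088,0],[0,0,-0.058],1],
])

```text
time: 6.62
tool_pos: [530.6, -55.3, 21.9]
tcp_rot: [179.5, -0.5, 148.3]
ft_force: [-1.9, 2.8, 0.1]
finger_gap: 0.0
```

```bash
python3 - <<'E'
from h import *
tip()
E
```

```text
t 6.625 pos [530.6 -55.3  21.9] [179.5  -0.5 148.3] F [-1.9  2.8  0.1] deck [-165.8  -23.7] tool-yaw-in-deck 2.775 rackframe [146.3  81.5]
```

Emit:
play_rows([
  [[-0.0062,-0.0075,0],[0,0,-0.05],1],
  [[-0.006,-0.0075,0],[0,0,-0.055],1],
  [[-0.006,-0.0075,0],[0,0,-0.055],1],
  [[-0.006,-0.0075,0],[0,0,-0.055],1],
])

```text
time: 7.12
tool_pos: [531.7, -90.7, 20.2]
tcp_rot: [179.3, -1.4, 160.9]
ft_force: [-8.8, 4.3, 6.7]
finger_gap: -0.5
```

```bash
python3 - <<'E'
from h import *
tip()
im=snap('top');cr=cv2.resize(im[145:300,215:430,::-1],None,fx=3.6,fy=3.6,interpolation=cv2.INTER_CUBIC);cv2.imwrite('pics/c3.png',np.clip(cr*1.6,0,255).astype(np.uint8))
E
```

```text
t 7.125 pos [531.7 -90.7  20.2] [179.3  -1.4 160.9] F [-8.8  4.3  6.7] deck [-158.1  -58.3] tool-yaw-in-deck 2.995 rackframe [147.9  80.8]
```

View pics/c3.png

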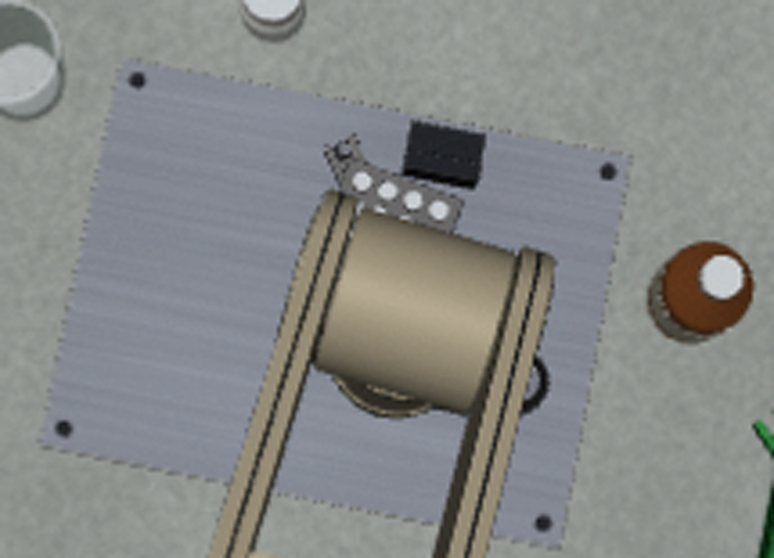

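The rack is about 10° short (tube row at 20.9° against the deck edge at 11.05°), with the fork on the pin at (345,150). The reading of 10 N is higher than before, so I'll hold for a moment to see whether it persists.

Emit:
play_rows([
  [[0.002,0,-0.001],[0,0,0],1],
  [[0,0,0],[0,0,0],1],
])

```text
time: 7.42
tool_pos: [530.0, -91.8, 21.2]
tcp_rot: [179.3, -1.4, 160.9]
ft_force: [0.2, -0.1, -0.1]
finger_gap: 0.1
```

```bash
python3 - <<'E'
from h import *
tip(); print(r.sense()['wrist_torque'])
snap('wrist','w2.png')
im=snap('scene');cr=cv2.resize(im[180:350,200:420,::-1],None,fx=3.6,fy=3.5,interpolation=cv2.INTER_CUBIC);cv2.imwrite('pics/s2.png',np.clip(cr*1.3,0,255).astype(np.uint8))
E
```

```text
t 7.425 pos [530.  -91.8  21.2] [179.3  -1.4 160.9] F [ 0.2 -0.1 -0.1] deck [-159.6  -59.6] tool-yaw-in-deck 2.995 rackframe [149.2  82.2]
[-0.01232841 -0.00332329 -0.00172981]
```

View pics/s2.png

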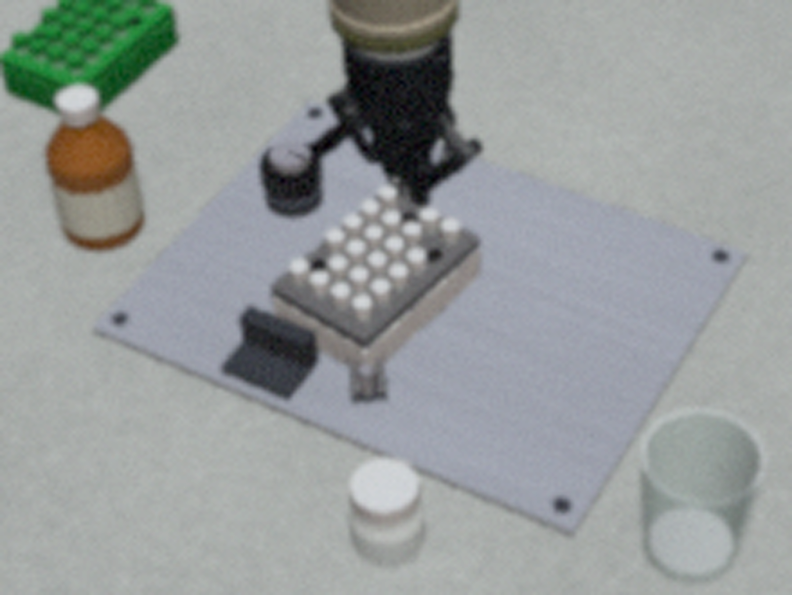

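The force has gone back to zero, the rack is flat and the fork is on the pin, so the 10 N was only a transient jam. I'll level the tool, shift slightly inward and push the last 10° more gently.

```bash
python3 - <<'E'
from h import *
plan(rackpt((150,74),2.97),20,np.degrees(2.97)-10.7,2)
print(w((-146,-78)),w((-143.5,-78)))
E
```

```text
at [530.1 -91.7  21.3] [179.3  -1.3 160.9] -> [531.5 -79.5  20. ] 159.4684651538545
[0.0013, 0.006, 0.0007] [0.006, -0.012, 0.013]
[0.0014, 0.006, 0.0007] [0.006, -0.012, 0.013]
[[ 539.9565357  -112.33647228]] [[ 542.4130677  -112.80063882]]
```

Emit:
play_rows([
  [[0.001,0.006,0],[0.006,-0.012,0.012],1],
  [[0.001,0.005,0],[0.006,-0.012,0.012],1],
  [[-0.005,0,0],[0,0,0],1],
  [[-0.003,-0.005,0],[0,0,-0.035],1],
  [[-0.003,-0.005,0],[0,0,-0.035],1],
  [[-0.003,-0.005,0],[0,0,-0.035],1],
  [[-0.003,-0.005,0],[0,0,-0.035],1],
])

```text
time: 8.4
tool_pos: [538.9, -100.6, 20.3]
tcp_rot: [179.9, -0.5, 167.9]
ft_force: [-6.1, 2.8, 4.3]
finger_gap: 0.0
```

```bash
python3 - <<'E'
from h import *
tip()
im=snap('top');b=im[145:300,215:430].astype(int)
m=((b.min(2)>110)&(b.max(2)-b.min(2)<25)).astype(np.uint8)
n,_,S,c=cv2.connectedComponentsWithStats(m)
C=cam('top')
for i in range(1,n):
    if 2<S[i,4]<40:
        q=c[i]+[215,145];print(S[i,4],q.round(1),d(onplane(C,[q],66)).round(1))
E
```

```text
t 8.4 pos [ 538.9 -100.6   20.3] [179.9  -0.5 167.9] F [-6.1  2.8  4.3] deck [-149.2  -66.7] tool-yaw-in-deck 3.117 rackframe [147.5  70.3]
15 [316.6 194.4] [[-25.8 -18.8]]
19 [323.8 196. ] [[-26.3 -37.3]]
17 [331.4 197.9] [[-27.2 -57. ]]
16 [338.5 199.5] [[-27.8 -75.3]]
3 [330.  203.3] [[-41.6 -56.1]]
```

Tube caps put the rack yaw at about 3.106, roughly 2° short. Finishing it against the stop.

Emit:
play_rows([
  [[-0.003,-0.005,0],[0,0,-0.02],1],
  [[-0.003,-0.005,0],[0,0,-0.005],1],
  [[-0.002,0,0],[0,0,0],1],
])

```text
time: 8.82
tool_pos: [540.6, -110.6, 18.8]
tcp_rot: [179.8, -1.1, 169.5]
ft_force: [-14.1, -0.4, 10.4]
finger_gap: 0.2
```

```bash
cat >> h.py <<'E'
def caps():
    im=snap('top');b=im[145:300,215:430].astype(int)
    m=((b.min(2)>110)&(b.max(2)-b.min(2)<25)).astype(np.uint8)
    n,_,S,c=cv2.connectedComponentsWithStats(m);C=cam('top')
    q=[c[i]+[215,145] for i in range(1,n) if 8<S[i,4]<40]
    D=d(onplane(C,q,66));D=D[(D[:,0]>-140)&(D[:,0]<0)&(D[:,1]<0)&(D[:,1]>-100)]
    top=D[D[:,0]>-35];k=np.polyfit(top[:,1],top[:,0],1);print(D.round(1).tolist(),'yaw-pi',-k[0]);return D
E
python3 - <<'E'
from h import *
tip();caps()
E
```

```text
t 8.825 pos [ 540.6 -110.6   18.8] [179.8  -1.1 169.5] F [-14.1  -0.4  10.4] deck [-145.7  -76.2] tool-yaw-in-deck 3.144 rackframe [145.9  75.8]
[[-24.7, -38.8], [-23.8, -57.9], [-24.3, -77.2]] yaw-pi 0.010131833434308478
```

The rack now stands square within 0.01 rad, pressed against the stop at 14 N. Backing off, lifting, and checking the rack before planning the collar approach.

Emit:
play_rows([
  [[0.003,0,0],[0,0,0],1],
  [[0.012,0,0],[0,-0.01,0],1],
  [[0.025,0,0],[0,-0.01,0],1],
  [[0.01,0,-0.04],[0,0,0],1],
  [[0,0,-0.05],[0,0,0],1],
  [[0,0,-0.04],[0,0,0],1],
  [[0,0,0],[0,0,0],1],
])

```text
time: 9.75
tool_pos: [491.1, -101.5, 153.1]
tcp_rot: [179.9, 0.2, 169.4]
ft_force: [0.0, -0.5, 0.2]
finger_gap: -0.1
```

```bash
python3 - <<'E'
from h import *
tip();caps()
phi=np.pi/2+1.8-.36; a=np.array([np.cos(phi),np.sin(phi)]);t=np.array([np.cos(phi-np.pi/2),np.sin(phi-np.pi/2)])
p=np.array([-142,-150])+75*a-36*t
print(p,w(p)); plan(w(p)[0],120,np.degrees(phi-np.pi/2)-10.7,10)
E
```

```text
t 9.75 pos [ 491.1 -101.5  153.1] [179.9   0.2 169.4] F [ 0.  -0.5  0.2] deck [-196.   -76.4] tool-yaw-in-deck 3.143 rackframe [196.2  76.2]
[[-24.7, -20.4], [-24.7, -39.2], [-23.8, -57.9], [-24.3, -77.2], [-43.6, -20.1], [-43.1, -39.2], [-43.0, -57.7], [-62.3, -20.3], [-62.5, -39.0], [-62.2, -58.8], [-62.1, -77.1], [-78.9, -58.9], [-80.3, -77.6]] yaw-pi 0.011654121835134874
[-221.05462963 -175.91072238] [[ 448.02814376 -194.60966196]]
at [ 489.9 -101.1  151. ] [1.798e+02 1.000e-01 1.694e+02] -> [ 448.  -194.6  120. ] 71.80592249883854
[0.0024, -0.01, 0.0031] [0.0, -0.0, 0.17]
[0.0007, -0.0102, 0.0031] [0.0, -0.0, 0.17]
[-0.0011, -0.0102, 0.0031] [0.0, -0.0, 0.17]
[-0.0028, -0.0099, 0.0031] [0.0, -0.0, 0.17]
[-0.0044, -0.0093, 0.0031] [0.0, -0.0, 0.17]
[-0.0059, -0.0084, 0.0031] [0.0, -0.0, 0.17]
[-0.0072, -0.0072, 0.0031] [0.0, -0.0, 0.17]
[-0.0084, -0.0059, 0.0031] [0.0, -0.0, 0.17]
[-0.0093, -0.0044, 0.0031] [0.0, -0.0, 0.17]
[-0.0099, -0.0028, 0.0031] [0.0, -0.0, 0.17]
```

Emit:
play_rows([
  [[0.0025,-0.01,0.002],[0,0,0.17],1],
  [[0.0005,-0.01,0.002],[0,0,0.17],1],
  [[-0.001,-0.01,0.002],[0,0,0.17],1],
  [[-0.003,-0.01,0.002],[0,0,0.17],1],
  [[-0.0045,-0.0095,0.002],[0,0,0.17],1],
  [[-0.006,-0.0085,0.002],[0,0,0.17],1],
  [[-0.007,-0.007,0.002],[0,0,0.17],1],
  [[-0.0085,-0.006,0.002],[0,0,0.17],1],
])

```text
time: 10.8
tool_pos: [448.7, -174.1, 120.9]
tcp_rot: [-179.2, -0.5, 89.0]
ft_force: [-0.0, -0.2, 1.3]
finger_gap: -0.2
```

Emit:
play_rows([
  [[-0.0095,-0.0045,0.002],[0,0,0.17],1],
  [[-0.01,-0.003,0.002],[0,0,0.17],1],
  [[0,0,0],[0,0,0],1],
])

```text
time: 11.18
tool_pos: [436.0, -192.1, 111.2]
tcp_rot: [-178.7, -0.3, 68.8]
ft_force: [0.9, -0.2, -0.5]
finger_gap: -0.4
```

```bash
python3 - <<'E'
from h import *
tip()
phi=np.pi/2+1.8-.36
plan(w((-221,-176))[0],23,np.degrees(phi-np.pi/2)-10.7,1)
im=snap('top');cr=cv2.resize(im[145:300,215:430,::-1],None,fx=3.6,fy=3.6,interpolation=cv2.INTER_CUBIC);cv2.imwrite('pics/c4.png',np.clip(cr*1.6,0,255).astype(np.uint8))
E
```

```text
t 11.175 pos [ 436.  -192.1  111.2] [-178.7   -0.3   68.8] F [ 0.9 -0.2 -0.5] deck [-233.4 -175.7] tool-yaw-in-deck 1.388 rackframe [-215.1  197.6]
at [ 436.  -192.1  111.2] [-178.7   -0.3   68.8] -> [ 448.1 -194.7   23. ] 71.80592249883854
[0.0015, 0.0143, 0.0879] [-0.023, -0.006, -0.052]
```

View pics/c4.png

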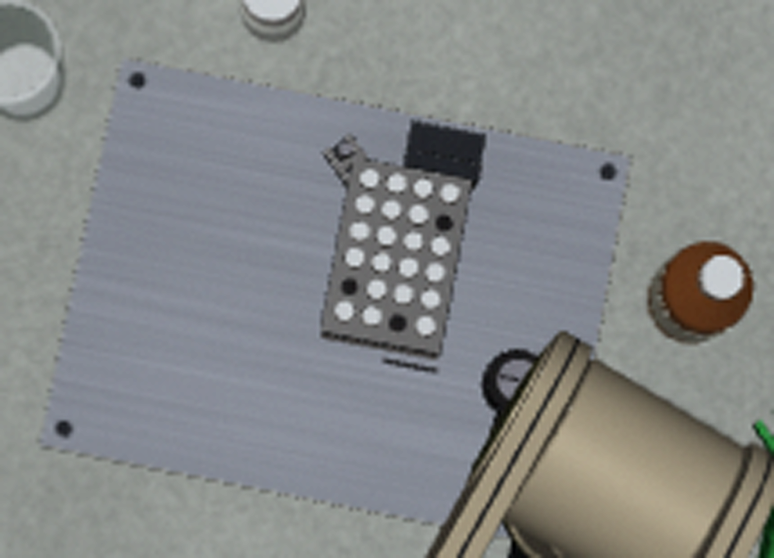

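The rack stands square against the stop with its fork on the pin at (345,150), and the black line lies along its front face. Descending beside the collar arm.

Emit:
play_rows([
  [[0,0.014,0.02],[-0.02,-0.006,-0.05],1],
  [[0,0,0.024],[0,0,0],1],
  [[0,0,0.024],[0,0,0],1],
  [[0,0,0.015],[0,0,0],1],
  [[0,0,0],[0,0,0],1],
])

```text
time: 11.85
tool_pos: [449.6, -194.3, 24.3]
tcp_rot: [-179.8, -0.0, 73.1]
ft_force: [0.8, 0.9, 1.0]
finger_gap: 0.1
```

```bash
cat >> h.py <<'E'
def arm():
    tip();s=r.sense();a=np.radians(s['tcp_rot'][2])-yaw;v=np.array([-142,-150])-d(s['tool_pos'])[0]
    x=np.array([np.cos(a),np.sin(a)]);y=np.array([np.sin(a),-np.cos(a)])
    print('barrel in tool',(v@x).round(1),(v@y).round(1),'q(tool)',1.8-a)
E
python3 - <<'E'
from h import *
arm()
E
```

```text
t 11.85 pos [ 449.6 -194.3   24.3] [-179.8   -0.    73.1] F [0.8 0.9 1. ] deck [-219.5 -175.3] tool-yaw-in-deck 1.462 rackframe [-198.2  199.2]
barrel in tool 33.6 74.3 q(tool) 0.338198387574306
```

Emit:
play_rows([
  [[0.009,0,0],[0,0,0],1],
  [[0.009,0,0],[0,0,0.03],1],
  [[0.009,-0.001,0],[0,0,0.11],1],
  [[0.009,-0.001,0],[0,0,0.12],1],
  [[0.009,-0.001,0],[0,0,0.12],1],
  [[0.009,-0.001,0],[0,0,0.12],1],
])

```text
time: 12.6
tool_pos: [471.1, -142.4, 29.0]
tcp_rot: [179.9, 0.1, 43.7]
ft_force: [-1.8, -2.5, -1.4]
finger_gap: -0.0
```

```bash
python3 - <<'E'
from h import *
arm()
E
```

```text
t 12.6 pos [ 471.1 -142.4   29. ] [1.799e+02 1.000e-01 4.370e+01] F [-1.8 -2.5 -1.4] deck [-208.1 -120.3] tool-yaw-in-deck 0.95 rackframe [-218.9   99.3]
barrel in tool 14.3 71.0 q(tool) 0.8499624688154106
```

Steady contact at about 3 N and q ≈ 0.85. The height has crept up to 29 mm, so I'll correct it while continuing the arc.

Emit:
play_rows([
  [[0.009,-0.002,0.002],[0,0,0.12],1],
  [[0.009,-0.002,0.002],[0,0,0.12],1],
  [[0.009,-0.002,0.002],[0,0,0.12],1],
  [[0.009,-0.002,0.001],[0,0,0.12],1],
  [[0.009,-0.002,0.001],[0,0,0.12],1],
])

```text
time: 13.22
tool_pos: [509.0, -111.1, 27.1]
tcp_rot: [179.5, -0.3, 8.4]
ft_force: [-2.2, -2.3, 1.1]
finger_gap: -0.2
```

```bash
python3 - <<'E'
from h import *
arm()
E
```

```text
t 13.225 pos [ 509.  -111.1   27.1] [179.5  -0.3   8.4] F [-2.2 -2.3  1.1] deck [-176.6  -82.5] tool-yaw-in-deck 0.333 rackframe [-193.9  -20.2]
barrel in tool 10.6 75.1 q(tool) 1.4667707584335625
```

Emit:
play_rows([
  [[0.006,-0.001,0.001],[0,0,0.085],1],
  [[0.006,-0.001,0.001],[0,0,0.085],1],
  [[0.005,0,0.001],[0,0,0.07],1],
  [[0.004,0,0],[0,0,0.05],1],
])

```text
time: 13.72
tool_pos: [529.7, -106.4, 27.1]
tcp_rot: [179.6, -0.3, -8.7]
ft_force: [-17.3, -0.3, 5.2]
finger_gap: 0.1
```

```bash
python3 - <<'E'
from h import *
arm()
E
```

```text
t 13.725 pos [ 529.7 -106.4   27.1] [179.6  -0.3  -8.7] F [-17.3  -0.3   5.2] deck [-157.2  -74. ] tool-yaw-in-deck 0.036 rackframe [-159.7  -68.4]
barrel in tool 12.5 76.5 q(tool) 1.7643954599905818
```

Force has risen to 17 N at deck x = -157, which is the expected contact at the collar stop. Retreating and checking.

Emit:
play_rows([
  [[0.001,0,0],[0,0,0],1],
  [[-0.006,0,0],[0,0,0],1],
  [[-0.025,0,0],[0,0,0],1],
  [[-0.03,0,-0.02],[0,0,0],1],
  [[-0.04,0,-0.04],[0,0,0],1],
  [[-0.03,0,-0.05],[0,0,0],1],
  [[0,0,-0.04],[0,0,0],1],
  [[0,0,0],[0,0,0],1],
])

```text
time: 14.72
tool_pos: [398.2, -82.4, 186.9]
tcp_rot: [179.5, -0.9, -8.4]
ft_force: [-0.2, -0.3, -0.5]
finger_gap: 0.2
```

```bash
python3 - <<'E'
from h import *
tip();caps()
im=snap('top');cr=cv2.resize(im[145:300,215:430,::-1],None,fx=3.6,fy=3.6,interpolation=cv2.INTER_CUBIC);cv2.imwrite('pics/c5.png',np.clip(cr*1.6,0,255).astype(np.uint8))
E
```

```text
t 14.725 pos [398.2 -82.4 186.9] [179.5  -0.9  -8.4] F [-0.2 -0.3 -0.5] deck [-290.8  -74.9] tool-yaw-in-deck 0.04 rackframe [-293.6  -63.2]
[[-24.7, -20.4], [-24.7, -38.8], [-23.8, -57.9], [-24.3, -77.2], [-43.6, -20.1], [-43.1, -39.2], [-43.0, -57.7], [-62.3, -20.3], [-62.5, -39.0], [-62.2, -58.8], [-62.1, -77.1], [-81.4, -20.8], [-81.4, -39.6], [-80.9, -58.3], [-81.4, -77.5], [-100.0, -40.0], [-100.8, -58.6], [-99.6, -77.5], [-119.5, -21.0], [-119.6, -39.7], [-118.5, -77.5]] yaw-pi 0.011657781494820758
```

View pics/c5.png

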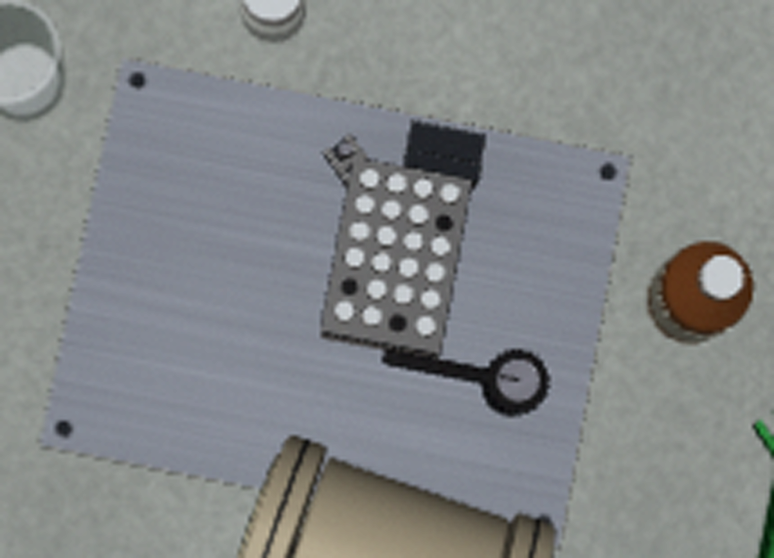

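The arm lies over the black line along the rack: it points at 10.4° in the image against the plate edge's 11.05°, so q ≈ 1.79. The rack is square, the fork is on the pin and the bystanders are unmoved. Handing in.

```bash
python3 -c "
from h import *
print(r.hand_in())"
```

```text
the job is handed in; nothing more can be done
None
```

I turned the small white rack a quarter turn on its pin until it stood against the back stop, then turned the collar clockwise to its stop and handed the job in at about 14.8 s. The hand-in gives no verdict.

**Rack:** I pushed the rack's end face beside its far corner with the gripper shut. The tube caps in the last picture put it about 0.01 rad off square. In that picture the fork is on the pin and the rack is touching the stop. It did not move while I turned the collar.

**Collar:** The arm lies over the black line along the rack, at roughly 1.79 rad. I read that from the picture and from the force rising to 17 N at the stop; the joint itself can't be read.

**Surroundings:** The beaker, bottle and jar look unmoved in the same view. The arm stands clear with no force on the tool.

**What didn't go smoothly:**
- Early in the push, the finger slid towards the rack's corner, so I backed off and repositioned it.
- Near the end of the turn the force rose briefly to about 10 N. It dropped to zero when I backed off 2 mm, and the rack stayed flat with the fork on the pin.
- The measured rack position is about 2 mm off nominal along deck y, which is within the camera calibration error.

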